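# Hold the spring probe square on a scribed spot of a clamped flange

## Task

Take the square-handled spring probe straight up out of the wooden tool block, bring its nose down between the hub and the clamps of the tilted blue flange, and set its tip inside the scribed ring, square to the flange face, pressed lightly until the spring tip is about half way in. Finish while holding it there, steady in the gripper; do not ram the flange or its clamps, do not push the flange out of its setting, and leave the other things where they are.

Things in the scene. Friction and masses are not known exactly. Their poses are not given: they have to be found in the camera images.
- probe: Spring probe, about 0.14 kg, upright in one hole of the tool block. Origin: centre of its collar's underside; z up its axis. Collar: disc 36 mm across, z 0 to 6 mm, rests on the block. Above: black square handle 26 x 26 mm (flats face its x and y), z 6 to 70 mm, grip here; cap to 74 mm. Below: steel nose 16 mm across to z -34 mm, then a plunger 8 mm across, round end at z -52 mm.
- probe_tip (a point): The round end of the probe's plunger: on the probe's axis, 52 mm below the underside of the collar when the plunger is out. Axes as the probe's.
- plunger (a joint): How far the sprung plunger is pushed into the probe: 0 fully out, 0.012 m fully in (hard stop). The spring takes 2 N to start and 0.5 N more per mm: 5 N half way, 8 N fully in.
- spot (a point): Centre of the scribed mark on the flange's upper face: a dark ring, 18 mm inside and 23 mm outside diameter, with four short ticks. z is square to the face, outwards. The face leans 11 to 26 degrees towards the stand's -x side. The mark is 51 mm from the flange's axis; its x axis points to that axis.
- flange: Blind flange blank of blue plastic: disc 150 mm across and 24 mm thick with a central hub 48 mm across that rises 14 mm above the face. Origin: centre of its underside, z along its axis, which leans as the face does. Clamped on the tilted plate; it stays put (stiff) under light pushes. Its face is 70 to 140 mm above the bench.
- tilt: Steel tilting plate 14 mm thick, with two dark steel strap clamps, 28 mm wide and 12 mm thick, that lie on the flange's rim from y = +61 and -61 mm outwards to 117 mm; a stud at y = +-93 mm rises 38 mm above the flange face. Origin: centre of the plate, on the tilting axis, 7 mm below the flange's origin; z along the flange axis, y along the straps.
- stand: Green fixed foot of the tilting fixture, 150 x 190 mm, with two cheeks 90 mm high at y = +-86 mm. Origin: centre of its underside on the bench. The plate above it, up to 170 x 240 mm, tilts about a level axis along the stand's y, 75 mm up, so that the face leans to the stand's -x.
- rack: Fixed wooden tool block 70 x 170 x 62 mm high with two upright through-holes 21 mm wide at y = +50 and -50 mm. Origin: centre of its underside.
- scriber: Thin round steel scriber in the block's other hole, handle 12 mm across and 50 mm high above the block; to be left alone. Origin: underside of its collar.
- ear_defenders: Yellow and black ear defenders lying on the bench beyond the work, about 190 x 145 mm, 73 mm high; to be left alone. Origin: under the middle between the cups.
- pipe_offcut: Short ring of blue pipe, 80 mm across and 50 mm high, on the bench beyond the work; to be left alone. Origin: centre of its underside.
Mind the look-alikes: they are no part of the job. Of the things like the probe, leave any that is green; of the rest the larger one is meant.

How it is judged:
By the outcome, as a careful person would: the job done as asked, in the order asked, and still so for the second after the job is handed in, while the arm keeps its last pose, push and grip.
It also fails if it takes over 45 s, if anything falls off the work surface, if the arm or the gripper's body presses on something with over 40 N, if the wrist force passes 120 N, or if a joint passes its speed limit or range.

## Robot

A 7-joint arm with a two-finger parallel gripper is mounted at the origin on the work surface. World frame = base frame: x ahead of the robot, y to its left, z up, the work surface at z = 0. Lengths are in m, angles in degrees, forces in N, time in s.
With the tool pointing down it reaches from about 0.425 to 0.875 m from the base axis. Payload 4.7 kg.
Tool frame: the origin (TCP) lies on the centre line of the jaws, within the pads' length; the fingertips stand 17 mm ahead of it and the grasp point (between the pads) lies 2 mm behind it; z points along the fingers, y is the line along which they close (so a half turn about z gives the same grasp; the last joint's range is limited). The gripper opens to 87 mm and grips with 3 to 60 N. Pads are 19 mm wide; open, the fingers measure 117 mm over their backs; the gripper's body (75 mm by 190 mm) begins 51 mm behind the grasp point.
Start: joints at [-73.218, 18.392, -4.016, 83.108, 1.295, 78.541, -3.26], TCP at [0.179, 0.625, 0.21] pointing down, gripper open.
Joint ranges: [-163.93, 163.93], [-17.29, 119.83], [-79.2, 71.16], [3.27, 140.29], [-89.18, 269.18], [5.43, 117.66], [-154.24, 154.24]. Speed limits (degrees/s): [147.25, 147.25, 180, 180, 180, 180, 180].

## Interface

Orientations are given as [roll, pitch, yaw] about the fixed x, y, z axes, in that order (R = Rz(yaw) Ry(pitch) Rx(roll)).
In Python, from cell import env, read_camera gives the robot as it stands.
- The arm moves only by the shell command python3 -m jog 'ROWS' [FORCE]. ROWS is JSON, a list of rows, each a list of 5 numbers: the opening, from 0 (shut) to 1 (fully open), then the shift along the tool's x, y, z each as a share of 0.02 m, from -1 to 1, then the turn about the tool's z as a share of 45 degrees, from -1 to 1. In form: [[gripper, x, y, z, yaw], ...]. A call has 1 to 12 rows; each row shifts and turns the commanded pose from where the row before left it, along the tool's axes as they then stand; what a row does not reach is not made up. A row lasts 1/12 s, in which the tool goes at most 41.7 mm and 7.16 degrees, less where a joint would pass 70% of its speed; a pose out of reach is approached as far as the arm can. A call with a number of a shift or a turn outside -1 to 1 is refused whole. A call with a gripper value outside its range is refused whole. The fingers move at their own pace and stop on an object; FORCE is the grip in N (left out, the last holds). Time passes only in rows, so rows that do not move let the fingers close. It gives the time, the measured TCP pose, the force, the opening and the grip force at its end, in the units of the state.
- env.get_obs(): the state, without advancing time (a new reading comes with each control period).
- read_camera(name): name is "side" or "top"; returns a dict with "color" (400x640x3 uint8, red, green, blue), "range_z" (400x640 float32, m along the optical axis (not along the pixel's ray), 0 where there is no reading), "mtx" (3x3 intrinsics, pixels), "k1" (the pictures are not rectified: a ray, as slopes to the right and down, at radius r is drawn at 1 + k1 r^2 times it, then the intrinsics apply), "world_from_camera" (4x4, takes a point from camera to world coordinates). Camera axes: x right, y down, z forward; pixel columns grow to the right and rows downward; lengths in m; the calibration is good to about 2 mm. A picture is of the moment at which its call begins.
- env.sign_off(): hands the job in; it is judged then, once.
The state is a dict: "time_s": time; "qpos": joint angles; "joint_velocities": joint speeds; "effort": joint torques, N m; "tool_pos": TCP position; "tool_rot": TCP orientation; "force": force on the tool from outside, world axes, zero at the start; "wrist_torque": the same for the moment, N m; "grip_width": finger opening in m; "grasp_force": force on a finger pad.
Only numpy, scipy, OpenCV 4.12 (cv2) and the standard library are available. Lean on these libraries where they do the work, as an engineer would, in place of code of your own. Each camera call takes 0.05 s, during which the arm holds its last target. There are 200 camera calls.

## Working session

There is one attempt and no reset: what is moved stays moved. The work goes in short steps, Python scripts to look and compute and a shell command to move; the robot and the scene stay as the last step left them, time stands still between calls to the robot, and variables do not carry over. Pictures are saved under pics/ and viewed, at most 10 in all, crops included, and the job is handed in when it is done.

```bash
ls; mkdir -p pics; python3 - <<'E'
from cell import env, read_camera
import cv2,numpy as np
print(env.get_obs())
for n in("side","top"):
    d=read_camera(n); np.savez(f"pics/{n}0.npz",**d)
    cv2.imwrite(f"pics/{n}0.png",d["color"][:,:,::-1]); print(n,d["mtx"],d["k1"],d["world_from_camera"])
E
```

```text
pics
{'time_s': 0.0, 'qpos': array([-73.21736977,  18.44163358,  -4.01530895,  83.17632142,
         1.29487497,  78.54068207,  -3.25838702]), 'joint_velocities': array([ 0.0105235 ,  0.03557306,  0.0239468 ,  0.0109686 ,  0.04283587,
        0.09757194, -0.13417553]), 'effort': array([ 7.67241709e-04, -4.91303480e+01, -4.03702743e-01, -3.12533391e+01,
       -6.41333009e-02,  4.36990173e-02,  1.80750803e-04]), 'tool_pos': array([0.17877826, 0.6243145 , 0.2085199 ]), 'tool_rot': array([-1.79886601e+02,  5.74012121e-03,  1.64028534e+02]), 'force': array([ 0.479009  , -0.26278451,  0.12409461]), 'wrist_torque': array([-0.00731581, -0.00762972, -0.02662415]), 'grasp_force': 0.0, 'grip_width': 0.0870570785137508}
side [[377.54681051   0.         317.72283007]
 [  0.         377.54681051 201.37715407]
 [  0.           0.           1.        ]] -0.09081373394972148 [[ 0.75762913 -0.42311036  0.49696652  0.1693162 ]
 [-0.65247553 -0.47168068  0.59312142 -0.54944542]
 [-0.0165463  -0.77362456 -0.63342818  0.64340043]
 [ 0.          0.          0.          1.        ]]
top [[485.98827972   0.         316.91387997]
 [  0.         485.98827972 203.30965672]
 [  0.           0.           1.        ]] -0.08870968050268312 [[-0.01768668 -0.98396343  0.17749124  0.35725368]
 [-0.99967965  0.01418847 -0.02095919 -0.02018207]
 [ 0.01810475 -0.17780508 -0.98389917  1.35760252]
 [ 0.          0.          0.          1.        ]]
```

View pics/side0.png

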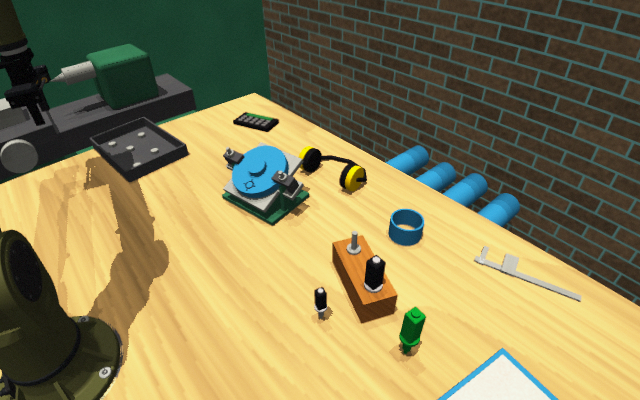

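View pics/top0.png

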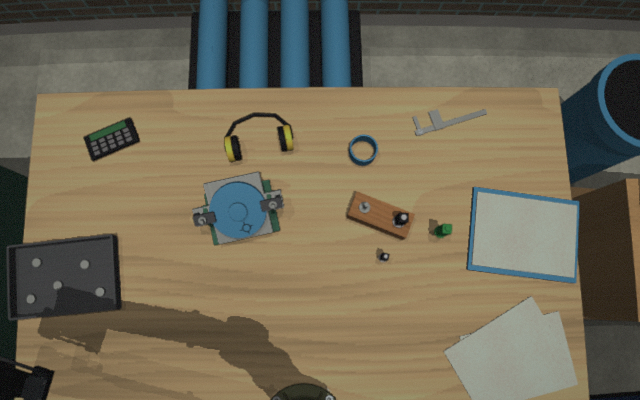

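Things that could be taken for the probe:
- Black square handle in the block: side (374,270), top (402,217).
- Small black one on the bench: side (320,300), top (384,256).
- Green one: side (412,328), top (445,230).
- Scriber: side (353,242), top (364,206).

I choose the black one in the block. The scribed mark is at side (249,184) and top (246,227).

```bash
cat > h.py <<'E'
import numpy as np,cv2
from scipy.spatial.transform import Rotation as R
def load(f): return dict(np.load(f))
def rays(d,uv):
    uv=np.asarray(uv,float).reshape(-1,1,2)
    # distorted = s(1+k1 r^2)
    p=cv2.undistortPoints(uv,d["mtx"],np.array([float(d["k1"]),0,0,0,0]),R=None,P=None).reshape(-1,2)
    T=d["world_from_camera"]; c=np.c_[p,np.ones(len(p))]
    return T[:3,3],c@T[:3,:3].T
def cloud(d):
    v,u=np.mgrid[0:400,0:640]; o,r=rays(d,np.stack([u,v],-1).reshape(-1,2))
    P=o+r*d["range_z"].reshape(-1,1); P[d["range_z"].ravel()==0]=np.nan
    return P.reshape(400,640,3)
def onplane(d,uv,p0,n):
    o,r=rays(d,uv); return o+r*((p0-o)@n/(r@n))[:,None]
def proj(d,P):
    T=np.linalg.inv(d["world_from_camera"]); c=np.asarray(P).reshape(-1,3)@T[:3,:3].T+T[:3,3]
    s=c[:,:2]/c[:,2:]; s=s*(1+d["k1"]*(s**2).sum(1,keepdims=True))
    return s@d["mtx"][:2,:2].T+d["mtx"][:2,2]
E
python3 - <<'E'
from h import *
S,T=load("pics/side0.npz"),load("pics/top0.npz")
for n,d,box in(("side",S,(345,235,60,75)),("top",T,(340,185,80,60))):
    P=cloud(d);x,y,w,h=box;c=d["color"][y:y+h,x:x+w].astype(int);p=P[y:y+h,x:x+w]
    dark=(c.max(2)<70)&(p[...,2]>.066)
    q=p[dark];print(n,"dark",len(q),np.nanmedian(q,0),np.nanmin(q,0),np.nanmax(q,0))
    top=q[q[:,2]>.125]; print(" high",len(top),top.mean(0) if len(top) else "")
    sel=(abs(p[...,2]-.062)<.006); pts=p[sel][:,:2]; r=cv2.minAreaRect(pts.astype(np.float32)*1000); print(" block top",r)
    s=p[(p[...,2]>.09)&~dark];print(" light high",len(s),np.median(s,0))
# flange face: blue pixels
for n,d,box in(("side",S,(225,140,80,60)),("top",T,(205,175,70,65))):
    P=cloud(d);x,y,w,h=box;c=d["color"][y:y+h,x:x+w].astype(int);p=P[y:y+h,x:x+w]
    m=(c[...,2]>c[...,0]+60)&np.isfinite(p[...,2]); q=p[m]
    best=None;rng=np.random.default_rng(0)
    for i in range(400):
        a=q[rng.choice(len(q),3,False)];nn=np.cross(a[1]-a[0],a[2]-a[0]);l=np.linalg.norm(nn)
        if l<1e-5:continue
        nn/=l; k=abs((q-a[0])@nn)<.003
        if best is None or k.sum()>best.sum():best=k
    g=q[best];g0=g.mean(0);nn=np.linalg.svd(g-g0)[2][2];nn*=np.sign(nn[2])
    print(n,"plane",len(q),best.sum(),g0,nn,"tilt",np.degrees(np.arccos(nn[2])),"az",np.degrees(np.arctan2(nn[1],nn[0])))
    b=cv2.minEnclosingCircle(np.c_[(g-g0)@np.linalg.svd(g-g0)[2][0],(g-g0)@np.linalg.svd(g-g0)[2][1]].astype(np.float32)*1000);print(b)
a=cv2.resize(S["color"][225:325,335:435,::-1],(400,400),interpolation=2)
b=cv2.resize(S["color"][135:215,215:315,::-1],(400,320),interpolation=2)
c=cv2.resize(T["color"][185:245,345:425,::-1],(400,300),interpolation=2)
e=cv2.resize(T["color"][170:245,190:290,::-1],(400,300),interpolation=2)
o=np.zeros((600,800,3),np.uint8);o[:300,:400]=a[70:370];o[:300,400:]=b[:300];o[300:,:400]=c;o[300:,400:]=e
cv2.imwrite("pics/c1.png",o)
E
```

```text
side dark 459 [ 0.52722777 -0.27549355  0.1084472 ] [ 0.52341658 -0.28204284  0.06881792] [ 0.57753258 -0.18147142  0.13383062]
 high 125 [ 0.5330196  -0.27200106  0.13019041]
 block top ((557.2880859375, -222.25692749023438), (172.47471618652344, 71.81004333496094), 67.74345397949219)
 light high 108 [ 0.54657679 -0.26351848  0.13081613]
top dark 127 [ 0.53494205 -0.25731289  0.12733178] [ 0.52561656 -0.2777845   0.06980076] [ 0.57766027 -0.16821934  0.13665016]
 high 66 [ 0.53745441 -0.26408203  0.13107706]
 block top ((558.6773681640625, -220.70108032226562), (171.04417419433594, 72.1513442993164), 67.18408203125)
 light high 49 [ 0.54396567 -0.26418865  0.13236252]
side plane 1819 1528 [0.56562591 0.15719109 0.10182009] [-0.39555047 -0.07967792  0.91498156] tilt 23.79689178007194 az -168.61100254274822
((-2.0681023597717285, 1.936608076095581), 74.97587585449219)
top plane 2179 1481 [0.57172283 0.16153136 0.10496876] [-0.39359438 -0.0844414   0.91539779] tilt 23.737718197278785 az -167.89136014668574
((3.5918221473693848, 0.21632011234760284), 73.57157897949219)
```

View pics/c1.png

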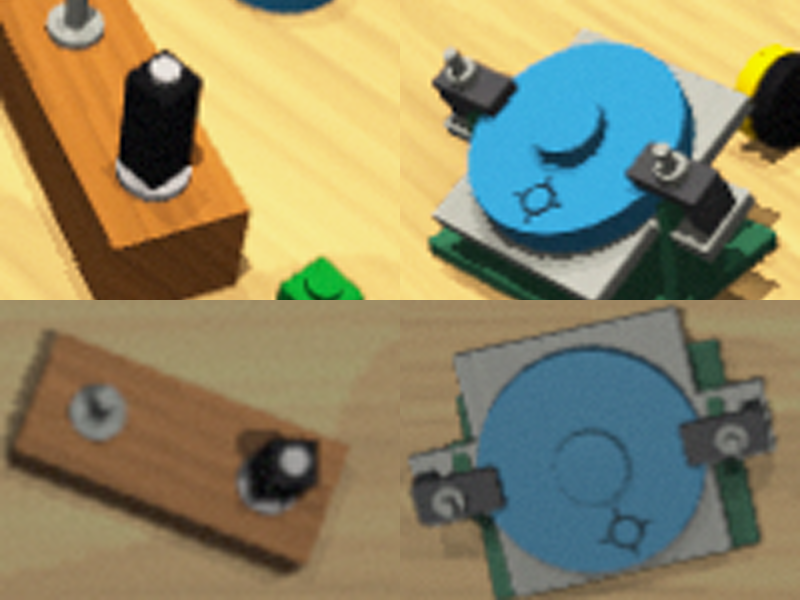

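The crop confirms it: the black square handle stands in the block's near-right hole, turned with a corner towards the side camera. The mark is on the low side of the flange, clear of both clamps. The rows can't tilt the tool, so I'll have to pivot the probe in the jaws about the closing axis. For that I need the handle's heading and the exact mark position.

```bash
python3 - <<'E'
from h import *
from scipy.optimize import minimize
S,T=load("pics/side0.npz"),load("pics/top0.npz")
P=cloud(S)[235:310,345:405];c=S["color"][235:310,345:405].astype(int)
m=(c.max(2)<70)&(P[...,2]>.076)&(P[...,2]<.122)&(np.hypot(P[...,0]-.539,P[...,1]+.268)<.03)
q=P[m][:,:2]; print(len(q))
def f(p):
    a=np.radians(p[2]);d=q-p[:2];x=d@[np.cos(a),np.sin(a)];y=d@[-np.sin(a),np.cos(a)]
    # signed dist to square outline 26mm
    s=np.maximum(abs(x),abs(y))-.013
    return np.minimum(abs(s),.004).sum()
for a in range(0,90,10):
    r=minimize(f,[.539,-.267,a],method="Nelder-Mead",options=dict(initial_simplex=[[.539,-.267,a],[.545,-.267,a],[.539,-.261,a],[.539,-.267,a+12]]));print(a,r.x.round(4),r.fun/len(q))
# cap centre, bright on top z=.136
for n,d,(x,y,w,h) in(("side",S,(360,245,30,25)),("top",T,(392,205,20,22))):
    g=d["color"][y:y+h,x:x+w].min(2); b=(g>(150 if n=="side" else 110)).astype(np.uint8)
    k,l,st,ce=cv2.connectedComponentsWithStats(b)
    for i in range(1,k):
        if st[i,4]>5: print(n,ce[i]+[x,y],st[i,4],onplane(d,ce[i]+[x,y],np.array([0,0,.136]),np.array([0,0,1.])))
# mark: dark pixels on the face near 249,184 / 246,227
n0=np.array([-.3946,-.082,.9152]);n0/=np.linalg.norm(n0)
for n,d,(u,v),p0,w in(("side",S,(249,184),np.array([.5656,.1572,.1018]),9),("top",T,(246,227),np.array([.5717,.1615,.1050]),9)):
    g=d["color"][v-w:v+w+1,u-w:u+w+1].astype(int)
    lum=g.sum(2); wt=np.clip(np.median(lum)-40-lum,0,None)
    vv,uu=np.mgrid[v-w:v+w+1,u-w:u+w+1]
    pts=onplane(d,np.stack([uu,vv],-1).reshape(-1,2),p0,n0)
    # hough-like: find centre maximising darkness on ring r 9..11.5mm
    e1=np.cross([0,1,0],n0);e1/=np.linalg.norm(e1);e2=np.cross(n0,e1)
    ab=np.c_[(pts-p0)@e1,(pts-p0)@e2];W=wt.ravel();k=W>0
    cen=np.median(ab[k],0)
    for _ in range(20):
        r=minimize(lambda c:(W*np.minimum(abs(np.hypot(*(ab-c).T)-.01025),.004)).sum(),cen,method="Nelder-Mead");cen=r.x
    C=p0+cen[0]*e1+cen[1]*e2; print(n,"spot",C,proj(d,C),r.fun/W.sum())
    other=T if n=="side" else S; print("  seen in other at",proj(other,C))
E
```

```text
278
0 [ 0.5387 -0.2672 -2.2112] 0.0005195815537510156
10 [ 0.5387 -0.2672 -2.2112] 0.0005195815687695438
20 [ 0.5387 -0.2672 -2.2112] 0.0005195815849748665
30 [ 0.5387 -0.2672 -2.2112] 0.0005195815405407874
40 [ 0.5387 -0.2672 87.7888] 0.0005195815860622899
50 [ 0.5387 -0.2672 87.7888] 0.000519581596515248
60 [ 0.5387 -0.2672 87.7887] 0.0005195815659212609
70 [ 0.5387 -0.2672 87.7887] 0.0005195815817702891
80 [ 0.5387 -0.2673 87.7887] 0.000519581587919553
side [376.02941176 259.38235294] 34 [[ 0.53822189 -0.26790459  0.136     ]]
top [403.38095238 216.76190476] 21 [[ 0.53947684 -0.2667627   0.136     ]]
side spot [0.52502198 0.14136514 0.08288551] [[248.98787201 184.30359949]] 0.0030778398949247478
  seen in other at [[245.89218427 227.49543251]]
top spot [0.52492897 0.14073321 0.08297342] [[246.12682266 227.52276596]] 0.0013934484703752316
  seen in other at [[249.08841189 184.40249614]]
```

The two views agree to 1 mm:
- **Probe:** (0.539, -0.267), flats at -2.2°.
- **Spot:** (0.525, 0.141, 0.083), normal (-0.395, -0.082, 0.915).

Moving to above the probe.

```bash
python3 -m jog '[[1,-1,0,0,-0.154],[1,-1,0,0,-0.154],[1,-1,-1,0,0],[1,-1,-1,0,0],[1,-1,-1,0,0],[1,-1,-1,0,0],[1,-1,-1,0,0],[1,-1,-1,0,0],[1,-1,-1,0,0],[1,-1,-1,0,0],[1,-1,-1,0,0],[1,-1,-1,0,0]]'
python3 -m jog '[[1,-1,-1,0,0],[1,-1,-1,0,0],[1,-1,-1,0,0],[1,-1,-1,0,0],[1,-1,-1,0,0],[1,-1,-1,0,0],[1,0,-1,0,0],[1,0,-1,0,0],[1,0,-1,0,0],[1,0,-1,0,0],[1,0,-1,0,0],[1,0,-1,0,0]]'
python3 -m jog '[[1,0,-1,0,0],[1,0,-1,0,0],[1,0,-1,0,0],[1,0,-1,0,0],[1,0,-1,0,0],[1,0,-1,0,0],[1,0,-1,0,0],[1,0,-1,0,0],[1,0,-1,0,0],[1,0,-1,0,0],[1,0,-1,0,0],[1,0,-1,0,0]]'
```

```text
time_s: 1.1
tool_pos: [0.411, 0.4076, 0.2092]
tool_rot: [-180.0, -0.0, 177.9]
force: [0.1, 0.4, 0.6]
grip_width: 0.0869
grasp_force: 0.0
time_s: 2.1
tool_pos: [0.521, 0.1636, 0.2092]
tool_rot: [-180.0, -0.0, 177.9]
force: [0.9, 0.7, 0.3]
grip_width: 0.087
grasp_force: 0.0
time_s: 3.1
tool_pos: [0.5121, -0.076, 0.2093]
tool_rot: [180.0, -0.0, 177.9]
force: [-0.0, -0.2, -0.2]
grip_width: 0.0869
grasp_force: 0.0
```

```bash
python3 -m jog '[[1,-0.17,-1,0,0],[1,-0.17,-1,0,0],[1,-0.17,-1,0,0],[1,-0.17,-1,0,0],[1,-0.17,-1,0,0],[1,-0.17,-1,0,0],[1,-0.17,-1,0,0],[1,-0.17,-1,0,0],[1,-0.17,-1,0,0],[1,-0.17,-0.5,0,0],[1,0,0,0,0],[1,0,0,0,0]]'
```

```text
time_s: 4.1
tool_pos: [0.5394, -0.2657, 0.2092]
tool_rot: [180.0, -0.1, 177.9]
force: [-0.1, 1.3, 0.3]
grip_width: 0.0871
grasp_force: 0.0
```

```bash
python3 -m jog '[[1,0,-0.07,0.8,0],[1,0,0,0.8,0],[1,0,0,0.8,0],[1,0,0,0.8,0],[1,0,0,0.8,0],[1,0,0,0.8,0],[1,0,0,0.66,0],[1,0,0,0,0],[0.2,0,0,0,0],[0.2,0,0,0,0],[0.2,0,0,0,0],[0.2,0,0,0,0]]' 15
python3 -m jog '[[0.2,0,0,0,0],[0.2,0,0,0,0],[0.2,0,0,0,0],[0.2,0,0,0,0],[0.2,0,0,0,0],[0.2,0,0,0,0]]' 15
```

```text
time_s: 5.1
tool_pos: [0.5402, -0.2678, 0.1016]
tool_rot: [-180.0, 0.1, 177.9]
force: [0.1, -0.4, -0.1]
grip_width: 0.0679
grasp_force: 0.0
time_s: 5.6
tool_pos: [0.5395, -0.2676, 0.1004]
tool_rot: [180.0, 0.0, 177.9]
force: [0.3, -0.1, 0.5]
grip_width: 0.0287
grasp_force: 0.0
```

```bash
python3 -m jog '[[0,0,0,0,0],[0,0,0,0,0],[0,0,0,0,0],[0,0,0,-0.5,0],[0,0,0,-0.5,0],[0,0,0,-0.5,0],[0,0,0,-0.5,0],[0,0,0,-0.5,0],[0,0,0,-0.5,0],[0,0,0,-0.5,0],[0,0,0,-0.5,0],[0,0,0,0,0]]' 20
```

```text
time_s: 6.6
tool_pos: [0.5408, -0.2683, 0.1832]
tool_rot: [-179.9, 0.2, 177.9]
force: [-0.1, -0.2, -1.0]
grip_width: 0.0263
grasp_force: 19.9
```

```bash
python3 -m jog '[[0,0,0,0,0.151],[0,0,0,0,0.151],[0,0,0,0,0.151],[0,-0.8,0,0,0],[0,-0.8,0,0,0],[0,-0.8,0,0,0],[0,-0.4,0,0,0],[0,0,0,0.8,0],[0,0,0,0.8,0],[0,0,0,0.8,0],[0,0,0,0.5,0],[0,0,0,0,0]]' 20
python3 - <<'E'
from cell import env,read_camera
from h import *
o=env.get_obs();print(o["tool_pos"],o["tool_rot"],o["force"])
d=read_camera("side");np.savez("pics/side1.npz",**d)
cv2.imwrite("pics/s1.png",cv2.resize(d["color"][150:350,300:500,::-1],(600,600),interpolation=2))
E
```

```text
time_s: 7.6
tool_pos: [0.5895, -0.288, 0.1195]
tool_rot: [180.0, -0.3, 157.5]
force: [0.0, -0.0, -2.4]
grip_width: 0.0262
grasp_force: 19.9
[ 0.58945731 -0.28796085  0.11954851] [179.99980613  -0.29496551 157.49647313] [ 0.02832028 -0.01071119 -2.40729443]
```

View pics/s1.png

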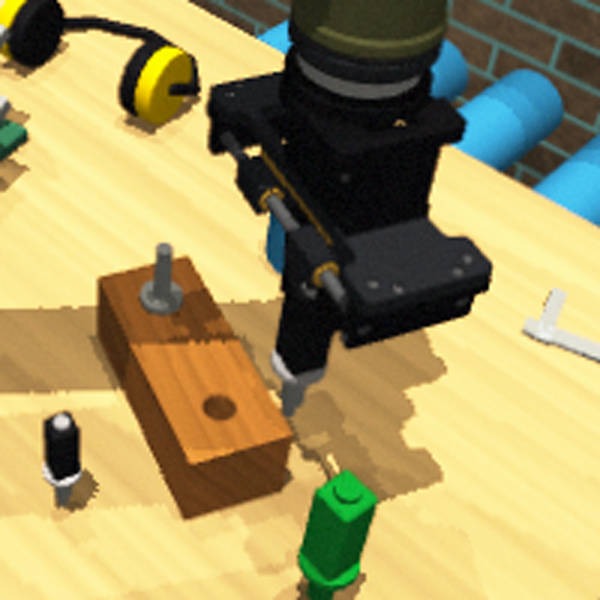

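```bash
python3 -m jog '[[0,0.3,0,0,0],[0,0.3,0,0,0],[0,0.2,0,0,0],[0,0.1,0,0,0],[0,0.1,0,0,0],[0,0.1,0,0,0],[0,0,0,0,0]]' 8
python3 -m jog '[[0,0.1,0,0,0],[0,0.1,0,0,0],[0,0.1,0,0,0],[0,0,0,0,0]]' 8
python3 -m jog '[[0,0.1,0,0,0],[0,0.1,0,0,0],[0,0.1,0,0,0],[0,0,0,0,0]]' 8
python3 - <<'E'
from cell import env,read_camera
from h import *
d=read_camera("side");np.savez("pics/side2.npz",**d)
cv2.imwrite("pics/s2.png",cv2.resize(d["color"][180:310,330:460,::-1],(520,520),interpolation=2))
E
```

```text
time_s: 8.23
tool_pos: [0.571, -0.2806, 0.123]
tool_rot: [180.0, 0.1, 157.5]
force: [0.7, -0.1, -1.5]
grip_width: 0.0259
grasp_force: 8.0
time_s: 8.57
tool_pos: [0.565, -0.2782, 0.1224]
tool_rot: [180.0, -0.0, 157.5]
force: [1.5, -0.5, -1.3]
grip_width: 0.0261
grasp_force: 8.0
time_s: 8.9
tool_pos: [0.5594, -0.2758, 0.1223]
tool_rot: [180.0, -0.0, 157.5]
force: [0.8, 0.1, -1.6]
grip_width: 0.0259
grasp_force: 8.0
```

View pics/s2.png

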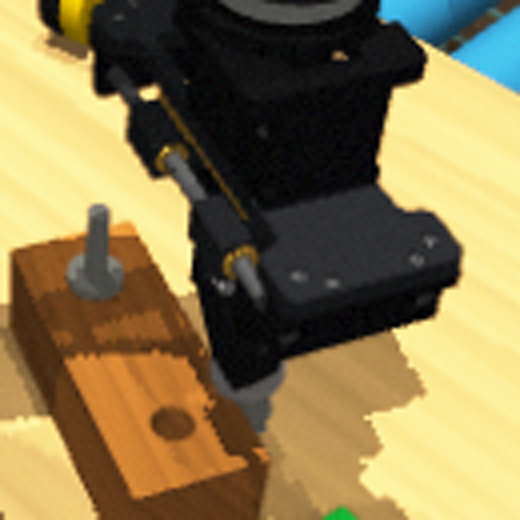

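It pivots with about 1 N: geometry gives roughly 19° now, and 6 mm more should bring it to about 23.7°. Then I'll back off, lift and measure the tilt.

```bash
python3 -m jog '[[0,0.1,0,0,0],[0,0.1,0,0,0],[0,0.1,0,0,0],[0,0,0,0,0]]' 8
python3 -m jog '[[0,0,0,0,0],[0,-0.5,0,0,0],[0,-0.5,0,-0.3,0],[0,0,0,-1,0],[0,0,0,-1,0],[0,0,0,-1,0],[0,0,0,-1,0],[0,0,0,-1,-0.15],[0,0,0,0,-0.15],[0,0,0,0,-0.15],[0,0,0,0,-0.15],[0,0,0,0,-0.15]]' 25
python3 -m jog '[[0,0,0,0,0],[0,0,0,0,0],[0,0,0,0,0]]' 25
python3 - <<'E'
from cell import env,read_camera
from h import *
print(env.get_obs()["tool_pos"],env.get_obs()["tool_rot"])
d=read_camera("side");np.savez("pics/side3.npz",**d)
t=read_camera("top");np.savez("pics/top3.npz",**t)
cv2.imwrite("pics/s3.png",cv2.resize(d["color"][160:290,330:460,::-1],(520,520),interpolation=2))
E
```

```text
time_s: 9.28
tool_pos: [0.5539, -0.2736, 0.1225]
tool_rot: [180.0, -0.0, 157.5]
force: [-0.2, -0.3, -1.0]
grip_width: 0.0259
grasp_force: 8.0
time_s: 10.28
tool_pos: [0.5723, -0.2812, 0.2283]
tool_rot: [180.0, -0.1, -168.4]
force: [1.1, -0.5, -1.3]
grip_width: 0.0262
grasp_force: 25.0
time_s: 10.53
tool_pos: [0.5725, -0.2814, 0.2283]
tool_rot: [180.0, -0.0, -168.9]
force: [-0.3, -0.6, -1.2]
grip_width: 0.0262
grasp_force: 25.0
[ 0.57252848 -0.28135528  0.22827828] [ 1.79977969e+02 -2.85194826e-02 -1.68920095e+02]
```

View pics/s3.png

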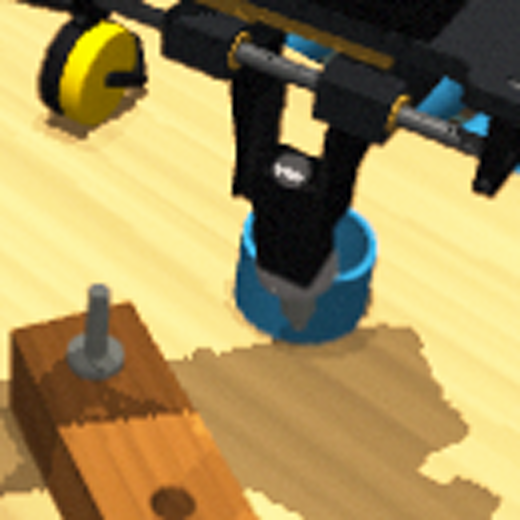

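In the crop the probe is held tilted, with its tip at (297,328), i.e. full picture (404,242), and the white cap at (292,170), i.e. (403,202.5). Now I'll work out the tilt.

```bash
cat > tilt.py <<'E'
from h import *
def tilt(d,tcp,yaw,tip,cap=None):
    a=np.radians(yaw);ex=np.array([np.cos(a),np.sin(a),0]);ey=np.array([np.sin(a),-np.cos(a),0])
    G=np.array(tcp)+[0,0,.002]
    for nm,uv in(("tip",tip),("cap",cap)):
        if uv is None: continue
        X=onplane(d,[uv],G,ey)[0]; v=X-G; x,z=v@ex,v[2]
        print(nm,X.round(4),"len",np.hypot(x,z).round(4),"tilt",np.degrees(np.arctan2(x,z) if nm=="cap" else np.arctan2(-x,-z)).round(2))
E
python3 - <<'E'
from tilt import *
d=load("pics/side3.npz"); tcp=[.57253,-.28136,.22828]
tilt(d,tcp,-168.92,(404.25,242.3),(403,202.5))
# depth points of steel nose below the collar
P=cloud(d);a=np.radians(-168.92);ex=np.array([np.cos(a),np.sin(a),0]);ey=np.array([np.sin(a),-np.cos(a),0]);G=np.array(tcp)+[0,0,.002]
V=P[190:250,380:425]-G; x,y,z=V@ex,V@ey,V[...,2]
m=(abs(y)<.03)&(z<-.01)&(z>-.11)&(abs(x)<.07)
for lo in np.arange(-.1,-.01,.008):
    k=m&(z>=lo)&(z<lo+.008)
    if k.sum()>2: print(lo.round(3),k.sum(),"x",x[k].min().round(4),x[k].max().round(4),np.median(x[k]).round(4),"y",y[k].min().round(4),y[k].max().round(4))
g=(d["color"].astype(int))
# residual tests of handle front face normal: handle points
k=m&(z>-.035)&(abs(y)<.012);q=V[k];q0=np.median(q,0);n=np.linalg.svd(q-q.mean(0))[2][2];print("face n",n@ex,n@ey,n[2],k.sum())
E
```

```text
tip [ 0.6094 -0.2741  0.1356] len 0.1018 tilt 21.68
cap [ 0.5728 -0.2813  0.2569] len 0.0266 tilt -0.7
-0.084 6 x -0.0308 -0.0269 -0.0287 y -0.0058 -0.0007
-0.076 13 x -0.0271 -0.0197 -0.0211 y -0.0095 0.003
-0.068 21 x -0.027 -0.0166 -0.0191 y -0.0096 0.0032
-0.06 9 x -0.0246 -0.0159 -0.0173 y -0.0094 0.0006
-0.044 58 x -0.0117 0.0007 -0.0027 y -0.0185 0.0108
-0.036 72 x -0.0273 -0.0006 -0.0086 y -0.0196 0.0111
-0.028 51 x -0.0227 0.0015 -0.0008 y -0.0149 0.0102
-0.02 51 x -0.0209 0.0046 0.0022 y -0.015 0.0094
-0.012 13 x -0.0152 0.0051 0.0037 y -0.0146 0.0094
face n -0.9503746885588911 -0.01069304078200613 0.3109238013170187 93
```

The probe slipped about 8 mm along its axis while pivoting, and the tilt is about 17.5° instead of 23.8°. I'll go back for a second nudge with a firmer grip and a longer lever.

```bash
python3 -m jog '[[0,0,0,0,0.149],[0,0,0,0,0.149],[0,0,0,0,0.149],[0,0,0,0,0.149],[0,0,0,0,0.149],[0,0,0,0.8,0],[0,0,0,0.8,0],[0,0,0,0.8,0],[0,0,0,0.8,0],[0,0,0,0.8,0],[0,0,0,0.8,0],[0,0,0,0.1,0]]' 25
python3 -m jog '[[0,0.3,0,0,0],[0,0.3,0,0,0],[0,0.3,0,0,0],[0,0.1,0,0,0],[0,0.1,0,0,0],[0,0.1,0,0,0],[0,0,0,0,0]]' 15
```

```text
time_s: 11.63
tool_pos: [0.571, -0.2802, 0.1273]
tool_rot: [-180.0, -0.3, 157.7]
force: [-0.7, 1.4, -1.8]
grip_width: 0.0259
grasp_force: 25.0
time_s: 12.22
tool_pos: [0.5511, -0.2724, 0.1312]
tool_rot: [180.0, 0.1, 157.7]
force: [0.2, -0.1, -0.1]
grip_width: 0.0259
grasp_force: 15.0
```

```bash
python3 -m jog '[[0,0.1,0,0,0],[0,0.1,0,0,0],[0,0,0,0,0]]' 15
python3 -m jog '[[0,0.1,0,0,0],[0,0.1,0,0,0],[0,0.1,0,0,0],[0,0,0,0,0]]' 15
python3 -m jog '[[0,-0.5,0,0,0],[0,-0.5,0,-0.3,0],[0,0,0,-1,0],[0,0,0,-1,0],[0,0,0,-1,0],[0,0,0,-1,0],[0,0,0,-1,-0.15],[0,0,0,0,-0.15],[0,0,0,0,-0.15],[0,0,0,0,-0.15],[0,0,0,0,-0.15],[0,0,0,0,0]]' 30
cat > meas.py <<'E'
import sys
from cell import env,read_camera
from tilt import *
n=sys.argv[1]
o=env.get_obs();tcp,rot=o["tool_pos"],o["tool_rot"];print(o["time_s"],tcp,rot,o["force"])
d=read_camera("side");np.savez(f"pics/side{n}.npz",**d,tcp=tcp,yaw=rot[2])
a=np.radians(rot[2]);ex=np.array([np.cos(a),np.sin(a),0]);ey=np.array([np.sin(a),-np.cos(a),0]);G=tcp+[0,0,.002]
V=cloud(d)-G;x,y,z=V@ex,V@ey,V[...,2]
m=(abs(y)<.011)&(z<-.021)&(z>-.06)&(x<.02)&(x>-.03)&(d["color"].max(2)<70)
q=np.c_[x[m],z[m]];best=None
for i in range(len(q)):
    for j in range(i):
        e=q[i]-q[j];l=np.hypot(*e)
        if l<.012: continue
        k=abs((q-q[j])@[e[1],-e[0]]/l)<.0012
        if best is None or k.sum()>best.sum(): best=k
b=q[best]; s=np.polyfit(b[:,1],b[:,0],1);print("handle face",len(q),best.sum(),"tilt",np.degrees(np.arctan(s[0])).round(2),"face x at z0",s[1].round(4),"axis x at z0",(s[1]-.013/np.cos(np.arctan(s[0]))).round(4))
u,v=proj(d,G-[0,0,.04])[0].astype(int);print("crop origin",u-40,v-40)
cv2.imwrite(f"pics/s{n}.png",cv2.resize(d["color"][v-40:v+40,u-40:u+40,::-1],(560,560),interpolation=2))
E
python3 meas.py 4
```

```text
time_s: 12.47
tool_pos: [0.5471, -0.2708, 0.1307]
tool_rot: [180.0, 0.1, 157.7]
force: [2.1, -0.7, 0.3]
grip_width: 0.026
grasp_force: 15.0
time_s: 12.8
tool_pos: [0.5407, -0.2683, 0.1307]
tool_rot: [180.0, -0.0, 157.7]
force: [0.2, 0.6, 1.8]
grip_width: 0.0258
grasp_force: 15.0
time_s: 13.8
tool_pos: [0.559, -0.2758, 0.2359]
tool_rot: [179.9, -0.1, -168.4]
force: [-0.3, 0.4, -0.9]
grip_width: 0.0256
grasp_force: 30.0
13.8 [ 0.55898295 -0.27576942  0.23586555] [ 1.79921412e+02 -9.40249590e-02 -1.68360691e+02] [-0.3162212   0.39474159 -0.8751887 ]
handle face 45 44 tilt 24.12 face x at z0 0.0119 axis x at z0 -0.0023
crop origin 350 191
```

View pics/s4.png

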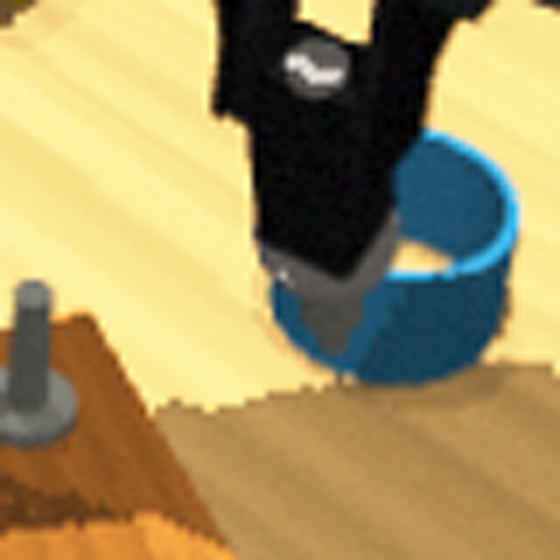

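Tip in the crop is at (346,350), i.e. (399.4,241). The cap is at (317,68), i.e. (395.3,200.7). Cross-checking the tilt.

```bash
python3 - <<'E'
from tilt import *
d=load("pics/side4.npz");tilt(d,d["tcp"],float(d["yaw"]),(399.4,241),(395.3,200.7))
a=np.radians(float(d["yaw"]));ex=np.array([np.cos(a),np.sin(a),0]);ey=np.array([np.sin(a),-np.cos(a),0]);G=d["tcp"]+[0,0,.002]
X=onplane(d,[(399.4,241),(395.3,200.7)],G,ey)-G;e=X[1]-X[0];print("tip->cap",np.linalg.norm(e),np.degrees(np.arctan2(e@ex,e[2])),(X@ex).round(4),X[:,2].round(4))
E
```

```text
tip [ 0.6044 -0.2664  0.1367] len 0.1112 tilt 24.63
cap [ 0.5589 -0.2758  0.2649] len 0.027 tilt 0.13
tip->cap 0.1362609906357918 19.916127196845377 [-0.0464  0.0001] [-0.1011  0.027 ]
```

```bash
cat > strip.py <<'E'
import sys
from tilt import *
d=load(sys.argv[1]);tcp=d["tcp"] if "tcp" in d else np.array([.57253,-.28136,.22828]);yaw=float(d.get("yaw",-168.92))
a=np.radians(yaw);ex=np.array([np.cos(a),np.sin(a),0]);ey=np.array([np.sin(a),-np.cos(a),0]);G=tcp+[0,0,.002]
V=cloud(d)-G;x,y,z=V@ex,V@ey,V[...,2]
for th in map(float,sys.argv[2:]):
    t=np.radians(th);r=x*np.cos(t)-z*np.sin(t);s=x*np.sin(t)+z*np.cos(t)
    print("th",th)
    for lo in np.arange(-.112,.04,.006):
        k=(abs(y)<.007)&(s>=lo)&(s<lo+.006)&(abs(r)<.035)
        if k.sum()>1: print(" s %.3f n%d  r med %.4f max %.4f  col %d"%(lo+.003,k.sum(),np.median(r[k]),r[k].max(),np.median(d["color"][k].mean(1))))
E
python3 strip.py pics/side4.npz 20 24; python3 strip.py pics/side3.npz 18
```

```text
th 20.0
 s -0.091 n4  r med 0.0017 max 0.0031  col 75
 s -0.085 n4  r med 0.0025 max 0.0029  col 71
 s -0.073 n12  r med 0.0055 max 0.0064  col 70
 s -0.067 n8  r med 0.0055 max 0.0066  col 68
 s -0.061 n8  r med 0.0050 max 0.0054  col 68
 s -0.055 n2  r med 0.0050 max 0.0052  col 72
 s -0.037 n29  r med 0.0120 max 0.0147  col 86
 s -0.031 n13  r med 0.0093 max 0.0141  col 44
 s -0.025 n15  r med 0.0091 max 0.0100  col 11
 s -0.019 n15  r med 0.0090 max 0.0098  col 10
 s -0.013 n13  r med 0.0084 max 0.0091  col 11
 s -0.007 n17  r med 0.0082 max 0.0090  col 10
 s -0.001 n14  r med 0.0079 max 0.0088  col 11
 s 0.005 n15  r med 0.0076 max 0.0088  col 11
 s 0.011 n17  r med 0.0074 max 0.0084  col 10
 s 0.017 n15  r med 0.0071 max 0.0080  col 11
 s 0.023 n20  r med 0.0067 max 0.0075  col 11
 s 0.029 n77  r med -0.0002 max 0.0075  col 15
 s 0.035 n39  r med -0.0060 max 0.0002  col 97
th 24.0
 s -0.091 n3  r med 0.0085 max 0.0094  col 74
 s -0.085 n5  r med 0.0080 max 0.0089  col 73
 s -0.073 n10  r med 0.0103 max 0.0114  col 70
 s -0.067 n9  r med 0.0104 max 0.0113  col 68
 s -0.061 n9  r
[... 832 characters left out ...]
8
 s -0.067 n12  r med 0.0022 max 0.0033  col 68
 s -0.061 n7  r med 0.0023 max 0.0033  col 69
 s -0.037 n30  r med 0.0100 max 0.0126  col 85
 s -0.031 n10  r med 0.0078 max 0.0084  col 28
 s -0.025 n14  r med 0.0075 max 0.0083  col 10
 s -0.019 n10  r med 0.0079 max 0.0083  col 12
 s -0.013 n17  r med 0.0078 max 0.0085  col 10
 s -0.007 n12  r med 0.0076 max 0.0087  col 10
 s -0.001 n19  r med 0.0073 max 0.0086  col 9
 s 0.005 n15  r med 0.0074 max 0.0084  col 11
 s 0.011 n13  r med 0.0073 max 0.0081  col 10
 s 0.017 n18  r med 0.0072 max 0.0081  col 11
 s 0.023 n19  r med 0.0067 max 0.0081  col 11
 s 0.029 n79  r med -0.0000 max 0.0072  col 26
 s 0.035 n32  r med -0.0054 max 0.0019  col 98
```

The cleaner fit across handle, nose and plunger says about 17.5–18° in both pictures, so the second nudge didn't last. I'll push again and measure at each stage: pressed, backed off and lifted gently.

```bash
cat > fit.py <<'E'
import sys
from cell import env,read_camera
from h import *
def run(n):
    o=env.get_obs();tcp,rot=o["tool_pos"],o["tool_rot"]
    print(round(float(o["time_s"]),2),tcp.round(4),rot.round(1),"F",o["force"].round(1))
    d=read_camera("side");np.savez(f"pics/side{n}.npz",**d,tcp=tcp,yaw=rot[2]);return fit(d,tcp,rot[2])
def fit(d,tcp,yaw):
    a=np.radians(yaw);ex=np.array([np.cos(a),np.sin(a),0]);ey=np.array([np.sin(a),-np.cos(a),0]);G=tcp+[0,0,.002]
    V=cloud(d)-G;x,y,z=V@ex,V@ey,V[...,2];th=20.
    dk=d["color"].max(2)<60
    for i in range(8):
        t=np.radians(th);r=x*np.cos(t)-z*np.sin(t);s=x*np.sin(t)+z*np.cos(t)
        k=dk&(abs(y)<.008)&(s>-.026)&(s<.022)&(abs(r-.008)<.012)
        md=np.median(r[k]);k&=abs(r-md)<.004;p=np.polyfit(s[k],r[k],1);th+=np.degrees(np.arctan(p[0]))
    print("  tilt %.2f  axis r at s0 %.4f (n%d)"%(th,p[1]-.013,k.sum()))
    c=(abs(y)<.01)&(abs(r-p[1]-.004)<.003)&(s<-.02)&(s>-.05)&~dk
    print("  collar s",np.percentile(s[c],[5,95]).round(4) if c.any() else None)
    return th,p[1]-.013
if __name__=="__main__":
    if sys.argv[1].endswith("npz"): d=load(sys.argv[1]);fit(d,d["tcp"] if "tcp" in d else np.array([.57253,-.28136,.22828]),float(d.get("yaw",-168.92)))
    else: run(sys.argv[1])
E
python3 fit.py pics/side3.npz; python3 fit.py pics/side4.npz
python3 -m jog '[[0,0,0,0,0.15],[0,0,0,0,0.15],[0,0,0,0,0.15],[0,0,0,0,0.15],[0,0,0,0,0.15],[0,0,0,0.8,0],[0,0,0,0.8,0],[0,0,0,0.8,0],[0,0,0,0.8,0],[0,0,0,0.8,0],[0,0,0,0.8,0],[0,0,0,0.4,0]]' 30
python3 fit.py 5
python3 -m jog '[[0,0.2,0,0,0],[0,0.2,0,0,0],[0,0.1,0,0,0],[0,0.1,0,0,0],[0,0.1,0,0,0],[0,0.1,0,0,0],[0,0.1,0,0,0],[0,0,0,0,0],[0,0,0,0,0]]' 15
python3 fit.py 6
```

```text
tilt 17.54  axis r at s0 -0.0055 (n137)
  collar s [-0.0394 -0.035 ]
  tilt 17.50  axis r at s0 -0.0051 (n137)
  collar s [-0.0398 -0.0339]
time_s: 14.85
tool_pos: [0.5583, -0.2752, 0.13]
tool_rot: [-180.0, -0.2, 157.5]
force: [-0.3, 0.3, -1.0]
grip_width: 0.0256
grasp_force: 30.0
14.85 [ 0.5583 -0.2752  0.13  ] [-180.    -0.2  157.5] F [-0.3  0.3 -1. ]
  tilt 17.82  axis r at s0 -0.0055 (n26)
  collar s [-0.0381 -0.0332]
time_s: 15.65
tool_pos: [0.5436, -0.2694, 0.133]
tool_rot: [180.0, 0.1, 157.7]
force: [1.1, -1.2, -0.0]
grip_width: 0.0259
grasp_force: 15.0
15.65 [ 0.5436 -0.2694  0.133 ] [1.800e+02 1.000e-01 1.577e+02] F [ 1.1 -1.2 -0. ]
  tilt 19.76  axis r at s0 -0.0062 (n11)
  collar s [-0.0379 -0.0347]
```

```bash
python3 -m jog '[[0,0.1,0,0,0],[0,0.1,0,0,0],[0,0.1,0,0,0],[0,0.1,0,0,0],[0,0,0,0,0],[0,0,0,0,0]]' 15
python3 fit.py 7
python3 -m jog '[[0,-0.1,0,0,0],[0,-0.2,0,0,0],[0,-0.3,0,0,0],[0,-0.3,0,0,0],[0,-0.1,0,0,0],[0,0,0,0,0]]' 30
python3 fit.py 8
```

```text
time_s: 16.2
tool_pos: [0.5354, -0.266, 0.1325]
tool_rot: [180.0, -0.0, 157.7]
force: [1.4, -0.3, 0.6]
grip_width: 0.0258
grasp_force: 15.0
16.2 [ 0.5354 -0.266   0.1325] [180.   -0.  157.7] F [ 1.4 -0.3  0.6]
time_s: 16.75
tool_pos: [0.5548, -0.274, 0.1321]
tool_rot: [-180.0, -0.0, 157.7]
force: [1.1, 0.2, -0.9]
grip_width: 0.0262
grasp_force: 30.0
16.75 [ 0.5548 -0.274   0.1321] [-180.    -0.   157.7] F [ 1.1  0.2 -0.9]
  tilt 24.50  axis r at s0 -0.0080 (n2)
  collar s [-0.0394 -0.0346]
  return _methods._mean(a, axis=axis, dtype=dtype,
  ret = ret.dtype.type(ret / rcount)
Traceback (most recent call last):
  File "fit.py", line 22, in <module>
    else: run(sys.argv[1])
          ~~~^^^^^^^^^^^^^
  File "fit.py", line 7, in run
    d=read_camera("side");np.savez(f"pics/side{n}.npz",**d,tcp=tcp,yaw=rot[2]);return fit(d,tcp,rot[2])
                                                                                      ~~~^^^^^^^^^^^^^^
  File "fit.py", line 15, in fit
    md=np.median(r[k]);k&=abs(r-md)<.004;p=np.polyfit(s[k],r[k],1);th+=np.degrees(np.arctan(p[0]))
                                           ~~~~~~~~~~^^^^^^^^^^^^^
TypeError: expected non-empty vector for x
```

```bash
python3 -m jog '[[0,0,0,-0.1,0],[0,0,0,-0.3,0],[0,0,0,-0.5,0],[0,0,0,-0.6,0],[0,0,0,-0.6,0],[0,0,0,-0.6,0],[0,0,0,-0.6,0],[0,0,0,-0.4,0],[0,0,0,-0.2,0],[0,0,0,0,-0.15],[0,0,0,0,-0.15],[0,0,0,0,-0.15]]' 30
python3 -m jog '[[0,0,0,0,-0.15],[0,0,0,0,-0.1],[0,0,0,0,-0.05],[0,0,0,0,0]]' 30
python3 fit.py 9
```

```text
time_s: 17.8
tool_pos: [0.5541, -0.2736, 0.2104]
tool_rot: [180.0, -0.0, 178.3]
force: [-0.1, -0.2, -1.5]
grip_width: 0.0258
grasp_force: 30.0
time_s: 18.13
tool_pos: [0.5541, -0.2737, 0.2102]
tool_rot: [180.0, -0.0, -168.5]
force: [-0.7, -0.1, -0.5]
grip_width: 0.0258
grasp_force: 30.0
18.13 [ 0.5541 -0.2737  0.2102] [ 180.    -0.  -168.5] F [-0.7 -0.1 -0.5]
  tilt 24.71  axis r at s0 -0.0076 (n87)
  collar s [-0.0419 -0.0355]
```

The tilt is now 24.7° against the face's 23.8°, and it held through a gentle lift. Tightening the grip to 45 N and moving smoothly to hover above the mark.

```bash
python3 -m jog '[[0,0,0,-0.2,0],[0,0,0,-0.3,0],[0,0,0.2,-0.3,0],[0,0,0.4,-0.2,0],[0,0,0.6,0,0],[0,0,0.8,0,0],[0,0,0.9,0,0],[0,0,0.9,0,0],[0,0,0.9,0,0],[0,0,0.9,0,0],[0,0,0.9,0,0],[0,0,0.9,0,0]]' 45
python3 -m jog '[[0,0,0.9,0,0],[0,0,0.9,0,0],[0,0,0.9,0,0],[0,0,0.9,0,0],[0,0,0.9,0,0],[0,0,0.9,0,0],[0,0,0.9,0,0],[0,0,0.9,0,0],[0,0,0.9,0,0],[0,0,0.9,0,0],[0,0.1,0.9,0,0],[0,0.1,0.8,0,0]]' 45
python3 -m jog '[[0,0.1,0.6,0,0],[0,0.1,0.4,0,0],[0,0,0.2,0,0],[0,0,0.1,0,0],[0,0,0,0.1,0],[0,0,0,0.2,0],[0,0,0,0.2,0],[0,0,0,0.2,0],[0,0,0,0.2,0],[0,0,0,0.1,0],[0,0,0,0,0]]' 45
python3 fit.py 10
python3 - <<'E'
from h import *
d=load("pics/side10.npz");cv2.imwrite("pics/s10.png",cv2.resize(d["color"][115:215,195:315,::-1],(720,600),interpolation=2))
E
```

```text
time_s: 19.18
tool_pos: [0.5242, -0.1264, 0.2306]
tool_rot: [180.0, 0.0, -168.5]
force: [-0.1, -0.1, -1.1]
grip_width: 0.0257
grasp_force: 45.0
time_s: 20.18
tool_pos: [0.4771, 0.0824, 0.2306]
tool_rot: [180.0, 0.0, -168.4]
force: [1.1, -0.0, -1.4]
grip_width: 0.0256
grasp_force: 45.0
time_s: 21.1
tool_pos: [0.4689, 0.1045, 0.2097]
tool_rot: [-180.0, -0.1, -168.5]
force: [0.6, 0.1, -2.1]
grip_width: 0.0258
grasp_force: 45.0
21.1 [0.4689 0.1045 0.2097] [-1.800e+02 -1.000e-01 -1.685e+02] F [ 0.6  0.1 -2.1]
  tilt 24.40  axis r at s0 -0.0089 (n39)
  collar s [-0.0413 -0.0363]
```

View pics/s10.png

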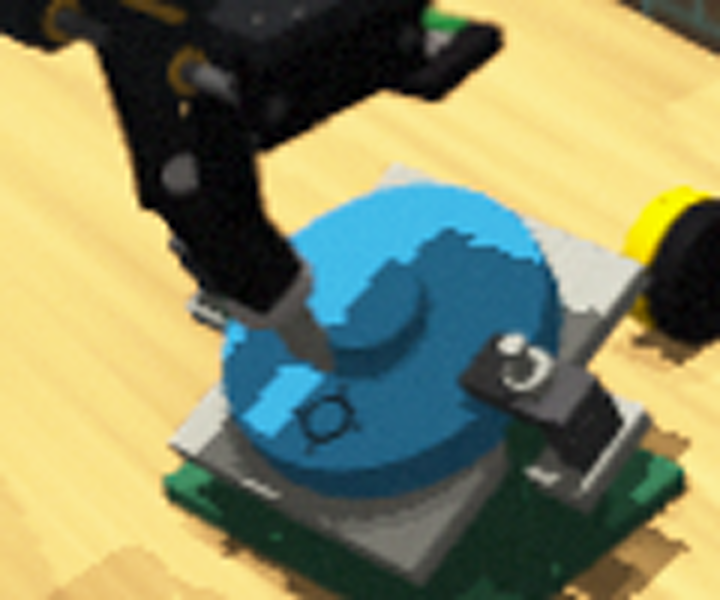

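The crop shows the probe leaning properly over the face. Its tip is at (322,370), i.e. full picture (248.7,176.7), and the mark at (328,419), i.e. (249.7,184.8). Checking my tip model and the remaining move.

```bash
cat > go.py <<'E'
import sys
from h import *
d=load(sys.argv[1]);th=np.radians(float(sys.argv[2]));r=float(sys.argv[3]);s=float(sys.argv[4])
a=np.radians(float(d["yaw"]));ex=np.array([np.cos(a),np.sin(a),0]);ey=np.array([np.sin(a),-np.cos(a),0]);ez=np.array([0,0,1.]);G=d["tcp"]+.002*ez
u=np.sin(th)*ex+np.cos(th)*ez;er=np.cos(th)*ex-np.sin(th)*ez
tip=G+r*er+s*u;print("tip",tip.round(4),"pix",proj(d,tip).round(1),"cap",proj(d,G+r*er+(s+.126)*u).round(1))
C=np.array([.525,.141,.083]);n=np.array([-.3946,-.082,.9152]);n/=np.linalg.norm(n);print("axis/normal angle",np.degrees(np.arccos(u@n)))
v=C-tip;print("height above face",(-v@n).round(4),"in plane: ex-ish",(v@np.cross(ey,n)).round(4),"ey",(v@ey).round(4))
for hv in(.03,.015,0):
    w=C+hv*n-tip;print("to hover",hv,"units x,y,z",(np.array([w@ex,w@ey,-w[2]])/.02).round(2))
E
python3 go.py pics/side10.npz 24.5 -.008 -.093
```

```text
tip [0.5138 0.1136 0.1304] pix [[248.7 175.3]] cap [[223.7 142.4]]
axis/normal angle 0.7418465887228454
height above face 0.05 in plane: ex-ish -0.0041 ey 0.0246
to hover 0.03 units x,y,z [-0.22  1.23  0.99]
to hover 0.015 units x,y,z [-0.52  1.23  1.68]
to hover 0 units x,y,z [-0.82  1.23  2.37]
```

```bash
python3 -m jog '[[0,-0.05,0.2,0.1,0],[0,-0.1,0.3,0.2,0],[0,-0.1,0.3,0.3,0],[0,-0.1,0.25,0.3,0],[0,-0.1,0.18,0.3,0],[0,-0.07,0,0.2,0],[0,0,0,0.2,0],[0,0,0,0.08,0],[0,0,0,0,0],[0,0,0,0,0]]' 45
python3 fit.py 11; python3 go.py pics/side11.npz 24.5 -.008 -.0935
python3 - <<'E'
from h import *
from cell import read_camera
d=load("pics/side11.npz");t=read_camera("top");np.savez("pics/top11.npz",**t)
a=cv2.resize(d["color"][150:210,215:295,::-1],(800,600),interpolation=2)
cv2.imwrite("pics/s11.png",a)
E
```

```text
time_s: 21.98
tool_pos: [0.4746, 0.1307, 0.1769]
tool_rot: [-180.0, 0.0, -168.6]
force: [-0.4, 0.3, -1.0]
grip_width: 0.0256
grasp_force: 45.0
21.98 [0.4746 0.1307 0.1769] [-180.     0.  -168.6] F [-0.4  0.3 -1. ]
  tilt 23.87  axis r at s0 -0.0088 (n34)
  collar s [-0.0416 -0.0365]
tip [0.5198 0.1398 0.0972] pix [[246.8 180.8]] cap [[222.7 150.1]]
axis/normal angle 0.7427334075203811
height above face 0.0151 in plane: ex-ish -0.0008 ey 0.0001
to hover 0.03 units x,y,z [ 0.34  0.   -0.66]
to hover 0.015 units x,y,z [0.03 0.   0.02]
to hover 0 units x,y,z [-0.27  0.01  0.71]
```

View pics/s11.png

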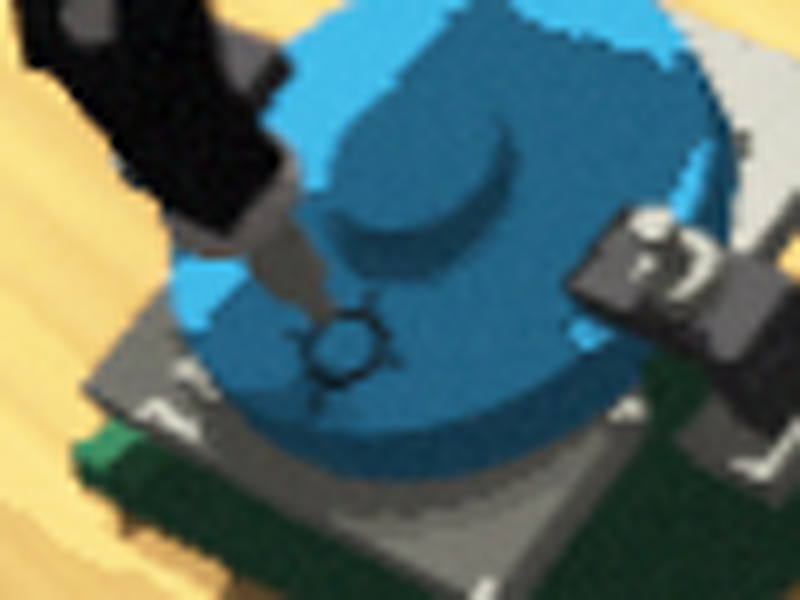

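The tip at (247,182) is lined up with the ring centre at (249.5,184.5) along the normal, 15 mm above it. I'll descend along the normal slowly and watch the force.

```bash
python3 -m jog '[[0,-0.02,0,0.05,0],[0,-0.04,0,0.1,0],[0,-0.06,0,0.14,0],[0,-0.06,0,0.14,0],[0,-0.04,0,0.1,0],[0,-0.02,0,0.05,0],[0,0,0,0,0],[0,0,0,0,0]]' 50
python3 -m jog '[[0,-0.02,0,0.046,0],[0,-0.02,0,0.046,0],[0,-0.02,0,0.046,0],[0,0,0,0,0],[0,0,0,0,0]]' 50
python3 -m jog '[[0,-0.02,0,0.046,0],[0,-0.02,0,0.046,0],[0,0,0,0,0],[0,0,0,0,0]]' 50
```

```text
time_s: 22.75
tool_pos: [0.4792, 0.132, 0.1652]
tool_rot: [-180.0, -0.0, -168.5]
force: [0.4, 0.3, -0.7]
grip_width: 0.026
grasp_force: 50.0
time_s: 23.17
tool_pos: [0.4805, 0.1323, 0.1628]
tool_rot: [180.0, 0.0, -168.5]
force: [-0.4, 0.2, 3.0]
grip_width: 0.0258
grasp_force: 50.0
time_s: 23.5
tool_pos: [0.4813, 0.1325, 0.1608]
tool_rot: [180.0, 0.0, -168.5]
force: [-0.7, -0.9, 2.9]
grip_width: 0.0255
grasp_force: 50.0
```

```bash
for i in 1 2 3 4 5 6; do python3 -m jog '[[0,0,0,0,0]]' 50 | grep force: | head -1; done; python3 fit.py 12; python3 go.py pics/side12.npz 24.3 -.0083 -.0935
```

```text
force: [-1.7, -1.0, 2.5]
force: [-1.3, -0.0, 2.8]
force: [0.1, 0.0, 3.2]
force: [-1.9, -0.2, 2.6]
force: [-1.9, 0.0, 2.2]
force: [-0.4, 0.6, 2.6]
24.0 [0.4813 0.1324 0.1607] [ 180.     0.  -168.5] F [-0.4  0.6  2.6]
  tilt 24.98  axis r at s0 -0.0089 (n31)
  collar s [-0.0413 -0.0361]
tip [0.5264 0.1416 0.0809] pix [[249.5 184.7]] cap [[226.3 154.8]]
axis/normal angle 0.5433566551827861
height above face -0.0025 in plane: ex-ish -0.0005 ey -0.0003
to hover 0.03 units x,y,z [ 0.68 -0.02 -1.48]
to hover 0.015 units x,y,z [ 0.38 -0.02 -0.79]
to hover 0 units x,y,z [ 0.07 -0.01 -0.1 ]
```

Force along the normal is about 4 N, i.e. about 4 mm in; 2 mm more.

```bash
python3 -m jog '[[0,-0.02,0,0.046,0],[0,-0.02,0,0.046,0],[0,0,0,0,0],[0,0,0,0,0],[0,0,0,0,0]]' 50
for i in 1 2 3 4 5 6 7 8; do python3 -m jog '[[0,0,0,0,0]]' 50 | grep force: | head -1; done; python3 fit.py 13; python3 go.py pics/side13.npz 24.3 -.0083 -.0935
python3 - <<'E'
from h import *
d=load("pics/side13.npz");cv2.imwrite("pics/s13.png",cv2.resize(d["color"][150:210,215:295,::-1],(800,600),interpolation=2))
E
```

```text
time_s: 24.47
tool_pos: [0.482, 0.1326, 0.1589]
tool_rot: [180.0, 0.0, -168.5]
force: [-1.8, 0.4, 3.4]
grip_width: 0.0256
grasp_force: 50.0
force: [-1.4, -0.4, 3.2]
force: [-0.7, -0.5, 3.2]
force: [-1.7, 0.4, 3.4]
force: [-1.8, -0.3, 2.9]
force: [-1.4, 0.1, 3.6]
force: [-1.0, -0.8, 4.1]
force: [-1.8, -0.2, 3.0]
force: [-0.6, -0.4, 4.5]
25.13 [0.482  0.1326 0.1589] [ 180.     0.  -168.5] F [-0.6 -0.4  4.5]
  tilt 24.38  axis r at s0 -0.0088 (n31)
  collar s [-0.0419 -0.0357]
tip [0.5271 0.1418 0.0791] pix [[249.8 185.1]] cap [[226.7 155.3]]
axis/normal angle 0.5427261834515376
height above face -0.0045 in plane: ex-ish -0.0005 ey -0.0003
to hover 0.03 units x,y,z [ 0.72 -0.02 -1.57]
to hover 0.015 units x,y,z [ 0.41 -0.02 -0.88]
to hover 0 units x,y,z [ 0.11 -0.02 -0.2 ]
```

View pics/s13.png

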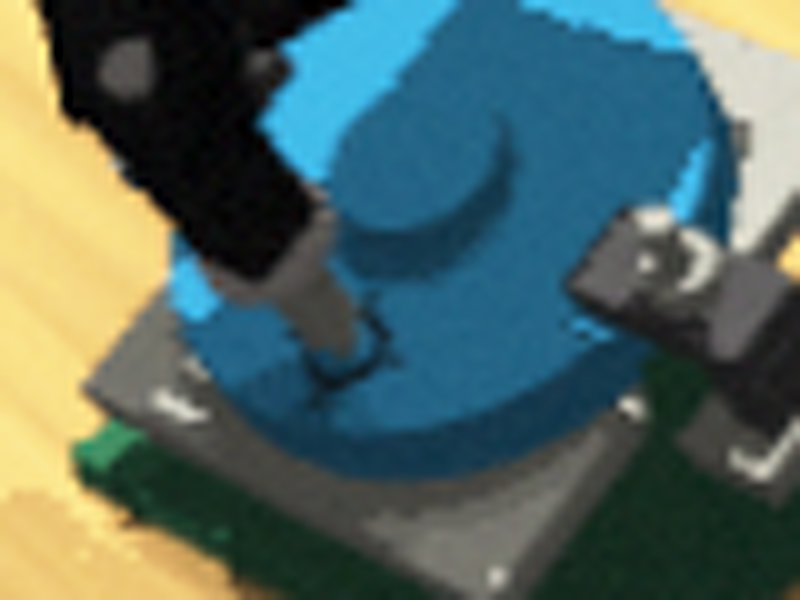

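The tip sits at (345,355), inside the ring whose centre is about (347,347), and the tilt is 24.4°. The normal force is about 4.8 N. I'll press 0.5 mm more, let it settle and hand in.

```bash
python3 -m jog '[[0,-0.01,0,0.023,0],[0,0,0,0,0],[0,0,0,0,0],[0,0,0,0,0],[0,0,0,0,0],[0,0,0,0,0]]' 50
for i in 1 2 3 4 5 6; do python3 -m jog '[[0,0,0,0,0]]' 50 | grep force: | head -1; done
python3 -c "
from cell import env
print(env.sign_off())"
```

```text
time_s: 25.68
tool_pos: [0.4822, 0.1326, 0.1584]
tool_rot: [180.0, 0.0, -168.5]
force: [-2.1, 0.4, 2.9]
grip_width: 0.0256
grasp_force: 50.0
force: [-0.5, -0.8, 3.9]
force: [-1.4, 0.0, 4.1]
force: [-1.3, 0.5, 2.8]
force: [-1.5, -1.0, 4.7]
force: [-1.5, -0.2, 3.8]
force: [-0.7, -0.3, 3.3]
the job is handed in; nothing more can be done
None
```

I handed the job in at about 26 s with the probe held in the scribed ring, within about 1° of square to the face and pressed with about 5 N (plunger about half way in); the tool cannot tilt, so I leaned the probe in the jaws by nudging its nose lightly (1–2 N) against the side of the fixed block.

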